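# Turn the row of sample tubes round into the new rack

### The job

Move the four capped tubes from the delivery rack into the empty receiving rack, one to each hole, in reverse order: each rack has a metal index post at one end, and the tube that stands nearest the post in the delivery rack goes into the hole farthest from the post in the receiving rack, the next one into the next hole, and so on, until the one that stood farthest from its post is nearest the other rack's post. Lower each tube to the bottom of its hole and leave it standing there, let go.

Things in the scene. Friction and masses are not known exactly. Their poses are not given: they have to be found in the camera images.
- tube_a: Pale upright tube, about 20 g, cap of purple plastic (the same on all four); origin: centre of the underside, z up along the tube; round, its yaw means nothing. Tube A: 100 mm long, tube 15 mm across, plain round cap 18 mm across, filling the top 18 mm, flat with a black dot.
- tube_b: Pale upright tube, about 20 g, cap of purple plastic (the same on all four); origin: centre of the underside, z up along the tube; round, its yaw means nothing. Tube B: 88 mm long, tube 15 mm across, broad round cap 26 mm across, filling the top 16 mm, flat with a black dot.
- tube_c: Pale upright tube, about 20 g, cap of purple plastic (the same on all four); origin: centre of the underside, z up along the tube; round, its yaw means nothing. Tube C: 100 mm long, tube 15 mm across, cap 18 mm across from 78 to 92 mm above the origin, with a narrow nub (10 mm across, 8 mm high) on top.
- tube_d: Pale upright tube, about 20 g, cap of purple plastic (the same on all four); origin: centre of the underside, z up along the tube; round, its yaw means nothing. Tube D: the short slim one, 75 mm long, tube 13 mm across, cap 15 mm across filling the top 14 mm, its upper rim bevelled, no dot.
- old_rack: Delivery rack, where the tubes stand at the start: black tray 10 mm thick, 46 mm wide, bearing four grey cups. Four places on its own x axis at x = -75, -25, 25, 75 mm, y = 0. At the +x end a black block (x 98 to 132 mm, 50 mm high) bears the index post: bright metal, 16 mm across, at x = 115, top at z = 64 mm. Origin: underside, middle of the row. Fixed.
- new_rack: Receiving rack, empty at the start: grey block 196 x 40 mm, 50 mm high, on a black floor; square holes 19 mm wide (27 at the mouth), floors at z = 15 mm. Four places on its own x axis at x = -75, -25, 25, 75 mm, y = 0. At the +x end a black block (x 98 to 132 mm, 50 mm high) bears the index post: bright metal, 16 mm across, at x = 115, top at z = 64 mm. Origin: underside, middle of the row. Fixed.
- cup_a: The cup of the delivery rack in which tube A starts; it never moves. Grey block 40 x 40 mm, 40 mm high, with a square hole 19 mm wide (27 at the mouth). Origin: centre of its underside, 10 mm above the bench; the hole's floor is 5 mm above the origin. All cups are alike, told apart by their place in the row.
- cup_b: The cup of the delivery rack in which tube B starts; it never moves. Grey block 40 x 40 mm, 40 mm high, with a square hole 19 mm wide (27 at the mouth). Origin: centre of its underside, 10 mm above the bench; the hole's floor is 5 mm above the origin. All cups are alike, told apart by their place in the row.
- cup_c: The cup of the delivery rack in which tube C starts; it never moves. Grey block 40 x 40 mm, 40 mm high, with a square hole 19 mm wide (27 at the mouth). Origin: centre of its underside, 10 mm above the bench; the hole's floor is 5 mm above the origin. All cups are alike, told apart by their place in the row.
- cup_d: The cup of the delivery rack in which tube D starts; it never moves. Grey block 40 x 40 mm, 40 mm high, with a square hole 19 mm wide (27 at the mouth). Origin: centre of its underside, 10 mm above the bench; the hole's floor is 5 mm above the origin. All cups are alike, told apart by their place in the row.

How it is judged (in metres and radians):
At the end, for the whole second after the job is handed in: Each tube stands in the receiving rack in the hole that reverses its starting place, counted from the index posts: underside within 10 mm of that place along and across the row and within 9 mm of the hole floor's height, within 0.30 rad of upright, released and at rest (((x of cup_a in the frame of old_rack between -0.09 and -0.06 m and x of tube_a in the frame of new_rack between 0.065 and 0.085 m) or (x of cup_a in the frame of old_rack between -0.04 and -0.01 m and x of tube_a in the frame of new_rack between 0.015 and 0.035 m) or (x of cup_a in the frame of old_rack between 0.01 and 0.04 m and x of tube_a in the frame of new_rack between -0.035 and -0.015 m) or (x of cup_a in the frame of old_rack between 0.06 and 0.09 m and x of tube_a in the frame of new_rack between -0.085 and -0.065 m)) and y of tube_a in the frame of new_rack between -0.01 and 0.01 m and z of tube_a in the frame of new_rack between 0.006 and 0.024 m and angle between each of tube_a, tube_b, tube_c, tube_d's own z axis and vertical below 0.3 rad and linear speed of each of tube_a, tube_b, tube_c, tube_d below 0.02 m/s and angular speed of each of tube_a, tube_b, tube_c, tube_d below 1 rad/s and ((x of cup_b in the frame of old_rack between -0.09 and -0.06 m and x of tube_b in the frame of new_rack between 0.065 and 0.085 m) or (x of cup_b in the frame of old_rack between -0.04 and -0.01 m and x of tube_b in the frame of new_rack between 0.015 and 0.035 m) or (x of cup_b in the frame of old_rack between 0.01 and 0.04 m and x of tube_b in the frame of new_rack between -0.035 and -0.015 m) or (x of cup_b in the frame of old_rack between 0.06 and 0.09 m and x of tube_b in the frame of new_rack between -0.085 and -0.065 m)) and y of tube_b in the frame of new_rack between -0.01 and 0.01 m and z of tube_b in the frame of new_rack between 0.006 and 0.024 m and ((x of cup_c in the frame of old_rack between -0.09 and -0.06 m and x of tube_c in the frame of new_rack between 0.065 and 0.085 m) or (x of cup_c in the frame of old_rack between -0.04 and -0.01 m and x of tube_c in the frame of new_rack between 0.015 and 0.035 m) or (x of cup_c in the frame of old_rack between 0.01 and 0.04 m and x of tube_c in the frame of new_rack between -0.035 and -0.015 m) or (x of cup_c in the frame of old_rack between 0.06 and 0.09 m and x of tube_c in the frame of new_rack between -0.085 and -0.065 m)) and y of tube_c in the frame of new_rack between -0.01 and 0.01 m and z of tube_c in the frame of new_rack between 0.006 and 0.024 m and ((x of cup_d in the frame of old_rack between -0.09 and -0.06 m and x of tube_d in the frame of new_rack between 0.065 and 0.085 m) or (x of cup_d in the frame of old_rack between -0.04 and -0.01 m and x of tube_d in the frame of new_rack between 0.015 and 0.035 m) or (x of cup_d in the frame of old_rack between 0.01 and 0.04 m and x of tube_d in the frame of new_rack between -0.035 and -0.015 m) or (x of cup_d in the frame of old_rack between 0.06 and 0.09 m and x of tube_d in the frame of new_rack between -0.085 and -0.065 m)) and y of tube_d in the frame of new_rack between -0.01 and 0.01 m and z of tube_d in the frame of new_rack between 0.006 and 0.024 m); the robot touches nothing.
It also fails if it takes over 120 s, if anything falls off the work surface, if the arm or the gripper's body presses on something with over 40 N, if the wrist force passes 120 N, or if a joint passes its speed limit or range.

### The arm

A 6-joint arm with a two-finger parallel gripper is mounted at the origin on the work surface. World frame = base frame: x ahead of the robot, y to its left, z up, the work surface at z = 0. Lengths are in mm, angles in degrees, forces in N, time in s.
With the tool pointing down it reaches from about 350 to 950 mm from the base axis. Payload 17.4 kg.
Tool frame: the origin (TCP) lies at the very end of the fingers, on their centre line; the grasp point (between the pads) lies 19 mm behind it; z points along the fingers, y is the direction in which the jaws open and shut (so a half turn about z gives the same grasp; the last joint's range is limited). The gripper opens to 93 mm and grips with 3 to 60 N. Pads are 15 mm wide; open, the fingers measure 128 mm over their backs; the gripper's body (75 mm by 188 mm) begins 65 mm behind the grasp point.
Start: joints at [64.985, 6.646, 82.598, -0, 90.757, -2.166], TCP at [262.119, 622.033, 181.446] pointing down, gripper open.
Joint ranges: [-162.19, 162.19], [-47.58, 125.68], [4.15, 143.07], [-65.23, 245.23], [0.69, 171.88], [-170.13, 170.13]. Speed limits (degrees/s): [108.29, 108.29, 127.2, 180, 180, 180].

### API

Orientations are given as a 3x3 rotation matrix whose columns are the frame's x, y, z axes.
In Python, from workcell import robot, optics gives the robot as it stands.
- The arm moves only by the shell command python3 -m pendant 'ROWS' [FORCE]. ROWS is JSON, a list of rows, each a list of 7 numbers: the finger opening in mm, from 0 to 93, then the shift along the tool's x, y, z in mm, then the turn, a rotation vector about the tool's x, y, z in degrees. A call has exactly 8 rows; each row is the pose to reach, as a shift and turn from the pose commanded when the call began, along the tool's axes at that moment; what a row does not reach only later rows make up. A row lasts 1/10 s, in which the tool goes at most 50 mm and 8.59 degrees, less where a joint would pass 70% of its speed; a pose out of reach is approached as far as the arm can. A call with a gripper value outside its range is refused whole. The fingers move at their own pace and stop on an object; FORCE is the grip in N (left out, the last holds). Time passes only in rows, so rows that repeat a pose let the fingers close, or fill a call up. It gives the time, the measured TCP pose, the force and the opening at its end, in the units of the state.
- robot.read_state(): the state, without advancing time (a new reading comes with each control period).
- optics.read_camera(name): name is "scene" or "top" or "wrist"; returns the picture (384x512x3 uint8, red, green, blue); there is no depth.
- optics.get_calibration(name): a dict with "vfov" (degrees; the focal length in pixels is half the picture's height over the tangent of half this angle, whatever the lens; pixels are square), "cx", "cy" (the principal point, pixels), "pose" (4x4, takes a point from camera to world coordinates); the wrist camera has in their place "mount" (4x4, takes a point from camera to tool coordinates, whose origin is the TCP and whose axes are the flange's). Camera axes: x right, y down, z forward; pixel columns grow to the right and rows downward; lengths in mm; the calibration is good to about 2 mm. A picture is of the moment at which its call begins: read the wrist's pose just before it. get_calibration takes no time and is no camera call.
- robot.finish_job(): hands the job in, once; it reports no verdict.
Trained networks look in the newest picture that a camera, given by its name, has taken for a name from the list of things; names that differ only in an ending like _2 or _b are one class to them, and where a whole thing is asked for, a point or a joint stands for the part that bears it (a point fixed in the world has none). Each returns a list of dicts, best first, with "conf" (0 to 1); they miss things now and then, are a little off and sometimes report something else, mostly with a low value. They report only what shows in the picture. A call takes as long as a camera call.
- optics.spot_in(camera, name): "at" ([column, row] in pixels, amid what is visible of it).
- optics.cut_out(camera, name): "region" (384x512 bool, what is visible of it) and "at" ([column, row] in pixels, amid what is visible of it).
The state is a dict: "time": time; "joints": joint angles; "joint_velocities": joint speeds; "tau": joint torques, N m; "tool_pos": TCP position; "eef_rot": TCP orientation; "ft_force": force on the tool from outside, world axes, zero at the start; "ft_torque": the same for the moment, N m; "finger_gap": opening from 0.0 (shut) to 1.0 (fully open).
Only numpy, scipy, OpenCV 4.12 (cv2) and the standard library are available. Lean on these libraries where they do the work, as an engineer would, in place of code of your own. Each camera call takes 0.05 s, during which the arm holds its last target. There are 200 camera calls.

## Working session

There is one attempt and no reset: what is moved stays moved. The work goes in short steps, Python scripts to look and compute and a shell command to move; the robot and the scene stay as the last step left them, time stands still between calls to the robot, and variables do not carry over. Pictures are saved under pics/ and viewed, about 12 in all and at most 16, crops included, and the job is handed in when it is done.

```bash
mkdir -p pics
python3 - <<'E'
from workcell import robot, optics
import cv2, numpy as np
for n in ["scene","top","wrist"]:
    im=optics.read_camera(n); cv2.imwrite(f"pics/{n}0.png",im[:,:,::-1])
    c=optics.get_calibration(n); print(n,{k:(np.round(v,3).tolist()) for k,v in c.items()})
    for o in ["tube_a","tube_d","new_rack","old_rack","cup_a"]:
        print(o,[(np.round(d["at"],1).tolist(),round(d["conf"],2)) for d in optics.spot_in(n,o)])
s=robot.read_state(); print(s["time"],s["tool_pos"],s["eef_rot"],s["finger_gap"],s["ft_force"])
a=cv2.imread("pics/scene0.png");b=cv2.imread("pics/top0.png")
E
```

```text
scene {'vfov': 48.87, 'cx': 251.838, 'cy': 194.921, 'pose': [[0.788, 0.352, -0.505, 938.729], [0.615, -0.471, 0.632, -536.596], [-0.016, -0.809, -0.587, 516.508], [0.0, 0.0, 0.0, 1.0]]}
tube_a [([189.2, 199.0], 0.84), ([209.6, 211.0], 0.77), ([177.3, 195.0], 0.62)]
tube_d [([189.2, 199.0], 0.84), ([209.6, 211.0], 0.77), ([177.3, 195.0], 0.62)]
new_rack [([316.1, 151.9], 0.57)]
old_rack [([196.8, 243.2], 0.74)]
cup_a [([212.3, 229.7], 0.83), ([172.0, 207.3], 0.8), ([230.4, 247.0], 0.72), ([188.4, 220.4], 0.57)]
top {'vfov': 48.96, 'cx': 260.319, 'cy': 194.071, 'pose': [[-0.023, -0.995, 0.102, 451.464], [-1.0, 0.022, -0.013, -9.697], [0.011, -0.102, -0.995, 930.134], [0.0, 0.0, 0.0, 1.0]]}
tube_a [([316.8, 214.5], 0.73), ([314.3, 244.6], 0.57), ([317.7, 170.6], 0.46)]
tube_d [([316.8, 214.5], 0.73), ([314.3, 244.6], 0.57), ([317.7, 170.6], 0.46)]
new_rack [([146.3, 206.7], 0.61), ([315.0, 196.5], 0.49)]
old_rack [([315.1, 257.8], 0.96)]
cup_a [([314.6, 179.9], 0.89), ([311.7, 239.0], 0.76), ([314.4, 196.1], 0.66)]
wrist {'vfov': 70.503, 'cx': 257.62, 'cy': 191.792, 'mount': [[-0.001, -0.967, -0.255, 70.512], [1.0, -0.0, -0.001, 0.643], [0.001, -0.255, 0.967, -204.184], [0.0, 0.0, 0.0, 1.0]]}
tube_a []
tube_d []
new_rack []
old_rack []
cup_a []
0.9 [262.10762284 622.04009348 181.45616613] [[-9.21538216e-01  3.88287670e-01  3.82585881e-05]
 [ 3.88287670e-01  9.21538217e-01 -3.30506439e-06]
 [-3.65400668e-05  1.18095949e-05 -9.99999999e-01]] 1.0022367537156778 [-0.00893562  0.50701114 -0.09571434]
```

Run:
```python
import cv2
b=cv2.imread("pics/top0.png")
cv2.imwrite("pics/topc.png",cv2.resize(b[90:310,90:390],(800,587),interpolation=cv2.INTER_CUBIC))
```

```text
(no output)
```

View pics/scene0.png

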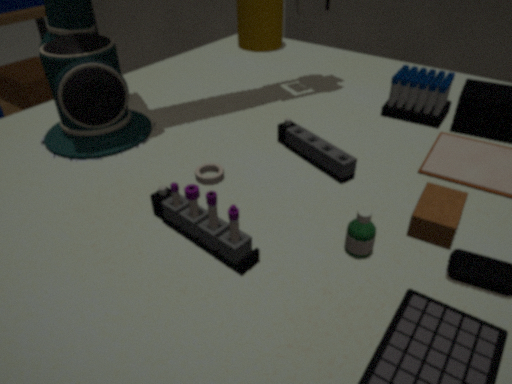

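View pics/topc.png

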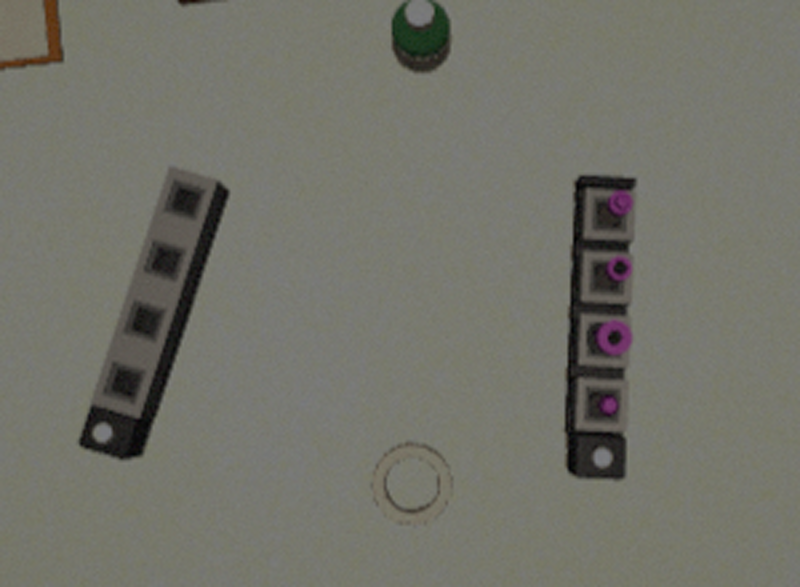

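The scene view shows the delivery rack at front left (about 205,230), with its post at the robot end, and the empty rack at about (316,152). In the top crop, the delivery order from the post is D (609,405), B (614,338), A (620,268, dot), C (620,203, nub). The posts are at (602,457) and (102,432).

```bash
cat > h.py <<'E'
from workcell import robot, optics
import cv2, numpy as np
from scipy.spatial.transform import Rotation as R
def cam(n,s=None):
    c=optics.get_calibration(n)
    f=192/np.tan(np.radians(c["vfov"]/2))
    K=np.array([[f,0,c["cx"]],[0,f,c["cy"]],[0,0,1]])
    if "pose" in c: T=np.array(c["pose"])
    else:
        s=s or robot.read_state(); W=np.eye(4); W[:3,:3]=s["eef_rot"]; W[:3,3]=s["tool_pos"]; T=W@np.array(c["mount"])
    return K,T
def back(n,uv,z,s=None):
    K,T=cam(n,s); d=T[:3,:3]@np.linalg.solve(K,[uv[0],uv[1],1]); return T[:3,3]+d*(z-T[2,3])/d[2]
def proj(n,P,s=None):
    K,T=cam(n,s); p=K@(T[:3,:3].T@(np.asarray(P,float)-T[:3,3])); return p[:2]/p[2]
def go(P,xdir=None):
    "shift and rotvec in tool frame to reach P with tool z down, tool x along xdir (deg, world) or 180 off"
    s=robot.read_state(); R0=np.array(s["eef_rot"])
    sh=R0.T@(np.asarray(P)-s["tool_pos"])
    best=None
    if xdir is None: return np.round(sh,1)
    for k in (0,180):
        a=np.radians(xdir+k); X=np.array([np.cos(a),np.sin(a),0]); Z=np.array([0,0,-1.]); Rt=np.c_[X,np.cross(Z,X),Z]
        r=np.degrees(R.from_matrix(R0.T@Rt).as_rotvec())
        if best is None or np.linalg.norm(r)<np.linalg.norm(best): best=r
    return np.round(sh,1),np.round(best,2)
E
python3 - <<'E'
from h import *
c=lambda u,v:(u/2.667+90,v/2.667+90)
for n,p,h in (("new",(102,432),(185,200)),("old",(602,457),(608,213))):
    P=back("top",c(*p),64);H=back("top",c(*h),50); d=P-H; d[2]=0; L=np.linalg.norm(d); d/=L
    yaw=np.degrees(np.arctan2(d[1],d[0])); O=(P-115*d+H+75*d)/2; print(n,P,H,"L",L,"yaw",yaw,"O",O)
    print(go([O[0],O[1],230],yaw))
for t,p,z in (("D",(609,405),90),("B",(614,338),103),("A",(620,268),115),("C",(620,203),115)): print(t,back("top",c(*p),z))
E
```

```text
new [427.81654478 249.25748111  64.        ] [607.69923367 189.64028494  50.        ] L 189.50459582800246 yaw 161.6636346342597 O [536.74240916 213.15698325  57.        ]
(array([-411.9, -270.2,  -48.5]), array([ 0.  ,  0.  , -4.51]))
old [ 399.89035788 -130.9370292    64.        ] [ 590.11171887 -144.68382214   50.        ] L 190.7174362560783 yaw 175.8665717779733 O [ 514.94901636 -139.2520131    57.        ]
(array([-528.6, -603.4,  -48.5]), array([  0.  ,   0.  , -18.71]))
D [ 439.52998238 -133.91291021   90.        ]
B [ 488.63166211 -137.51018247  103.        ]
A [ 539.08112331 -141.97816754  115.        ]
C [ 587.10844261 -143.82188901  115.        ]
```

```bash
python3 -m pendant '[[93,-50,-33,-6,0,0,-0.5],[93,-100,-66,-12,0,0,-1],[93,-150,-100,-18,0,0,-1.5],[93,-200,-130,-25,0,0,-2],[93,-250,-164,-30,0,0,-3],[93,-300,-197,-36,0,0,-4],[93,-350,-230,-42,0,0,-4.5],[93,-400,-262,-48,0,0,-4.5]]'; python3 -m pendant '[[93,-6,-4,0,0,0,0],[93,-11,-8,0,0,0,0],[93,-11,-8,0,0,0,0],[93,-11,-8,0,0,0,0],[93,-11,-8,0,0,0,0],[93,-11,-8,0,0,0,0],[93,-11,-8,0,0,0,0],[93,-11,-8,0,0,0,0]]'
python3 - <<'E'
from h import *
import pickle
s=robot.read_state(); im=optics.read_camera("wrist"); pickle.dump((s,im),open("new.pkl","wb")); print(s["tool_pos"])
cv2.imwrite("pics/w1.png",cv2.resize(im[:,:,::-1],(768,576),interpolation=cv2.INTER_CUBIC))
print(go([515,-139,230],175.9))
E
```

```text
time: 1.7
tool_pos: [484.7, 289.8, 221.9]
eef_rot: [[-0.949, 0.314, 0.001], [0.314, 0.949, 0.0], [-0.0, 0.0, -1.0]]
ft_force: [0.8, 0.9, 0.1]
finger_gap: 0.997
time: 2.5
tool_pos: [491.8, 280.9, 221.4]
eef_rot: [[-0.949, 0.314, -0.0], [0.314, 0.949, -0.0], [0.0, -0.0, -1.0]]
ft_force: [0.2, -0.4, 0.0]
finger_gap: 1.001
[491.7839258  280.88820175 221.4167429 ]
(array([-154. , -391.2,   -8.6]), array([  0.  ,  -0.  , -14.23]))
```

View pics/w1.png

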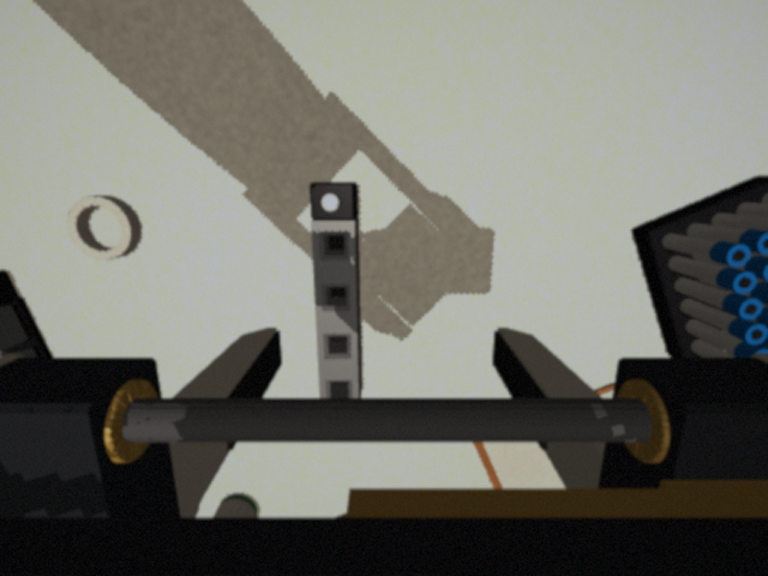

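The wrist view shows the receiving rack between the fingers: post at (330,202), hole mouths at (335,243), (336,294), (338,345), and the fourth half hidden by the spindle.

```bash
python3 - <<'E'
from h import *
import pickle
s,im=pickle.load(open("new.pkl","rb"))
for uv,z in (((330,202),64),((335.5,243.5),50),((337,294.5),50),((338.5,345.5),50)): print(back("wrist",np.array(uv)/1.5-.17,z,s))
# predicted with top-based model
cv2.imwrite("pics/w1c.png",cv2.resize(im[110:260,190:260,::-1],None,fx=4,fy=4,interpolation=cv2.INTER_CUBIC))
E
python3 -m pendant '[[93,-15,-45,0,0,0,-2],[93,-30,-90,0,0,0,-4],[93,-45,-135,0,0,0,-6],[93,-65,-180,0,0,0,-8],[93,-80,-225,0,0,0,-10],[93,-100,-270,0,0,0,-12],[93,-120,-310,0,0,0,-14],[93,-130,-350,0,0,0,-14.2]]'; python3 -m pendant '[[93,0,0,0,0,0,0],[93,0,0,0,0,0,0],[93,0,0,0,0,0,0],[93,0,0,0,0,0,0],[93,0,0,0,0,0,0],[93,0,0,0,0,0,0],[93,0,0,0,0,0,0],[93,0,0,0,0,0,0]]'
python3 - <<'E'
from h import *
print(go([560,-139,230],175.9))
E
```

```text
[426.6940156  250.87291131  64.        ]
[463.70049002 240.53057057  50.        ]
[510.24723841 224.93824612  50.        ]
[559.98715951 208.27626619  50.        ]
time: 3.35
tool_pos: [505.2, -94.7, 221.4]
eef_rot: [[-0.997, 0.072, 0.0], [0.072, 0.997, -0.0], [-0.0, -0.0, -1.0]]
ft_force: [0.9, 0.4, 0.3]
finger_gap: 0.998
time: 4.15
tool_pos: [505.2, -92.3, 221.5]
eef_rot: [[-0.997, 0.072, 0.0], [0.072, 0.997, -0.0], [-0.0, -0.0, -1.0]]
ft_force: [0.7, 0.7, -0.5]
finger_gap: 1.002
(array([-58. , -42.6,  -8.5]), array([-0.  ,  0.  , -0.03]))
```

View pics/w1c.png

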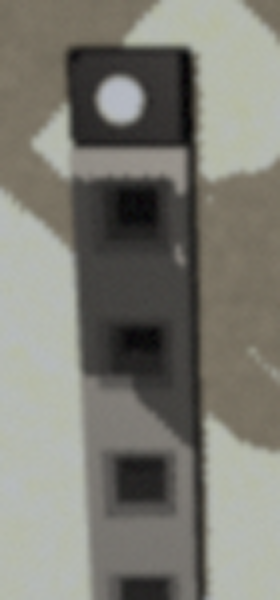

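The crop shows the post at (120,99) and the hole mouths centred at (137,214), (139,350) and (140,483). Next I'll move over the delivery rack, far enough out for the view to cover it.

```bash
python3 -m pendant '[[93,-20,-15,0,0,0,0],[93,-40,-30,0,0,0,0],[93,-60,-42,0,0,0,0],[93,-80,-47,0,0,0,0],[93,-80,-47,0,0,0,0],[93,-80,-47,0,0,0,0],[93,-80,-47,0,0,0,0],[93,-80,-47,0,0,0,0]]'
python3 - <<'E'
from h import *
import pickle
from scipy.optimize import least_squares
s=robot.read_state(); im=optics.read_camera("wrist"); pickle.dump((s,im),open("old.pkl","wb")); print(s["tool_pos"])
cv2.imwrite("pics/w2.png",cv2.resize(im[70:270,130:330,::-1],(800,800),interpolation=cv2.INTER_CUBIC)[:600])
s,_=pickle.load(open("new.pkl","rb"))
c=lambda u,v:np.array((u/2.667+90,v/2.667+90)); w=lambda u,v:np.array((u/4+190-.4,v/4+110-.4))
obs=[("wrist",w(120,99),115,64),("wrist",w(137,214),75,50),("wrist",w(139,350),25,50),("wrist",w(140,483),-25,50)]
obt=[("top",c(102,432),115,64),("top",c(185,200),-75,50),("top",c(125,384),75,50),("top",c(146,321),25,50),("top",c(165,260),-25,50)]
def f(p,O):
    d=np.array([np.cos(p[2]),np.sin(p[2])]); r=[]
    for n,uv,x,z in O: r+=list(proj(n,[*(p[:2]+x*d),z],s)-uv)
    return r
for O in (obs,obt,obs+obt):
    q=least_squares(f,[537,213,2.82],args=(O,),x_scale=[1,1,.01]); print(q.x[:2],np.degrees(q.x[2]),np.round(q.fun,1))
E
```

```text
time: 4.95
tool_pos: [581.1, -144.9, 221.8]
eef_rot: [[-0.997, 0.072, 0.001], [0.072, 0.997, -0.0], [-0.001, -0.0, -1.0]]
ft_force: [0.7, 0.2, 0.0]
finger_gap: 1.002
[ 581.13136487 -144.89367884  221.80034963]
[535.8862157 215.6636085] 161.75384277260747 [ 0.8 -0.1 -1.  -0.  -0.3  0.5  0.5 -0.4]
[536.33877175 212.83209889] 161.80955678832206 [ 0.3  0.4  0.1  0.  -0.1 -0.5 -0.3  0.   0.1  0.1]
[536.0359475  214.43677115] 161.51884130807625 [ 0.3  0.3 -1.6  0.3 -1.   0.9 -0.3 -0.  -0.8  0.4 -0.5  0.3 -1.1 -0.4
 -1.2  0.2 -0.6  0.3]
```

View pics/w2.png

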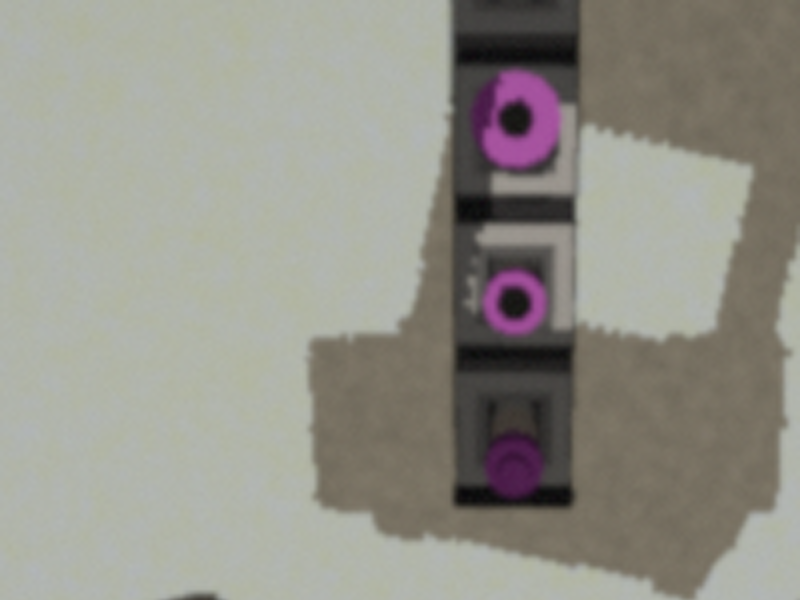

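The crop confirms the order after D: B at (516,118), A at (515,302) and C with its nub at (514,467).

Run:
```python
from h import *
import pickle
s,im=pickle.load(open("old.pkl","rb"))
w=lambda u,v:np.array((u/4+130-.4,v/4+70-.4))
for n,uv,z in (("B",w(516,118),103),("A",w(515,302),115),("C",w(514,467),115)): print(n,back("wrist",uv,z,s))
hsv=cv2.cvtColor(im,cv2.COLOR_RGB2HSV); m=cv2.inRange(hsv,(135,60,30),(170,255,255))
n,l,st,ce=cv2.connectedComponentsWithStats(m)
for i in range(1,n):
    if st[i,4]>20: print(st[i],ce[i],back("wrist",ce[i],90,s))
# cup mouths/edges: left 455..575 cup outer at A row centre (515,285)
print("rackC",back("wrist",w(515,436),50,s),"rackA",back("wrist",w(514.5,286),50,s))
P=back("wrist",w(514,467),115,s)
```

```text
B [ 488.25896517 -136.71642991  103.        ]
A [ 538.37901102 -140.64323927  115.        ]
C [ 586.29603585 -144.40154115  115.        ]
[252  48  14  15 171] [258.62573099  55.20467836] [ 440.44641353 -133.2078634    90.        ]
[247  87  23  26 438] [258.58219178  99.47945205] [ 487.76590873 -136.66669521   90.        ]
[250 136  17  18 215] [258.14418605 144.90697674] [ 540.33379005 -140.99160834   90.        ]
[251 177  15  18 217] [258.09677419 185.80645161] [ 591.64500697 -144.77046767   90.        ]
rackC [ 590.83455078 -144.31648779   50.        ] rackA [ 538.71790198 -140.72081197   50.        ]
```

Run:
```python
from h import *
print(go([586.5,-144.4,81],175.7))
```

```text
(array([ -5.2,   0.9, 140.9]), array([-0.01,  0.04,  0.17]))
```

```bash
python3 -m pendant '[[60,-3,1,20,0,0,0],[60,-5,1,45,0,0,0],[60,-5,1,70,0,0,0],[60,-5,1,95,0,0,0],[60,-5,1,115,0,0,0],[60,-5,1,130,0,0,0],[60,-5,1,138,0,0,0],[60,-5,1,141,0,0,0]]' 10;  python3 -m pendant '[[60,0,0,0,0,0,0],[10,0,0,0,0,0,0],[5,0,0,0,0,0,0],[5,0,0,0,0,0,0],[5,0,0,0,0,0,0],[5,0,0,0,0,0,0],[5,0,0,0,0,0,0],[5,0,0,0,0,0,0]]' 10; python3 -m pendant '[[5,0,0,-5,0,0,0],[5,0,0,-15,0,0,0],[5,0,0,-35,0,0,0],[5,0,0,-60,0,0,0],[5,0,0,-85,0,0,0],[5,0,0,-100,0,0,0],[5,0,0,-109,0,0,0],[5,0,0,-110,0,0,0]]'
python3 - <<'E'
from h import *
im=optics.read_camera("wrist"); cv2.imwrite("pics/w3.png",im[:,:,::-1])
o=np.array([536,214.5]);a=np.radians(161.7)
P=o+75*np.array([np.cos(a),np.sin(a)]);print(P,go([*P,190],161.7))
E
```

```text
time: 5.8
tool_pos: [586.5, -144.5, 80.2]
eef_rot: [[-0.997, 0.072, -0.0], [0.072, 0.997, 0.0], [0.0, 0.0, -1.0]]
ft_force: [0.8, 0.4, -0.9]
finger_gap: 0.647
time: 6.6
tool_pos: [586.6, -144.6, 80.4]
eef_rot: [[-0.997, 0.072, -0.0], [0.072, 0.997, -0.0], [0.0, -0.0, -1.0]]
ft_force: [0.4, 0.4, 0.2]
finger_gap: 0.095
time: 7.4
tool_pos: [586.9, -144.6, 191.4]
eef_rot: [[-0.997, 0.072, 0.001], [0.072, 0.997, -0.0], [-0.001, -0.0, -1.0]]
ft_force: [0.1, -0.0, 0.1]
finger_gap: 0.055
[464.79308918 238.0494342 ] (array([149.2, 372.8,   0.4]), array([-0.  ,  0.  , 14.15]))
```

View pics/w3.png

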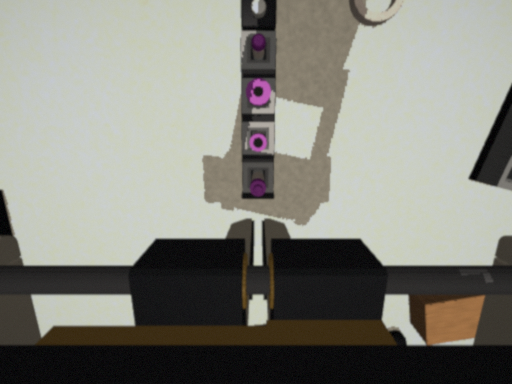

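Run:
```python
from h import *
s=robot.read_state()
print(proj("wrist",[586.5,-144.4,115],s), proj("wrist",s["tool_pos"],s),back("wrist",(258,187),115,s),back("wrist",(258,187),107,s))
print(proj("wrist",[439,-133,90],s),proj("wrist",[538,-141,115],s),proj("wrist",[400,-131,64],s))
for n in ("scene",):
    im=optics.read_camera(n); cv2.imwrite("pics/s2.png",cv2.resize(im[130:300,110:310,::-1],(800,680))[:600])
```

```text
[257.43562552 188.57031164] [257.13328156 211.8855781 ] [ 584.83298986 -143.67817286  115.        ] [ 586.7878485  -143.81519184  107.        ]
[258.03902531  40.63602436] [257.28008286 142.12714159] [257.23498963   6.96104778]
```

View pics/s2.png

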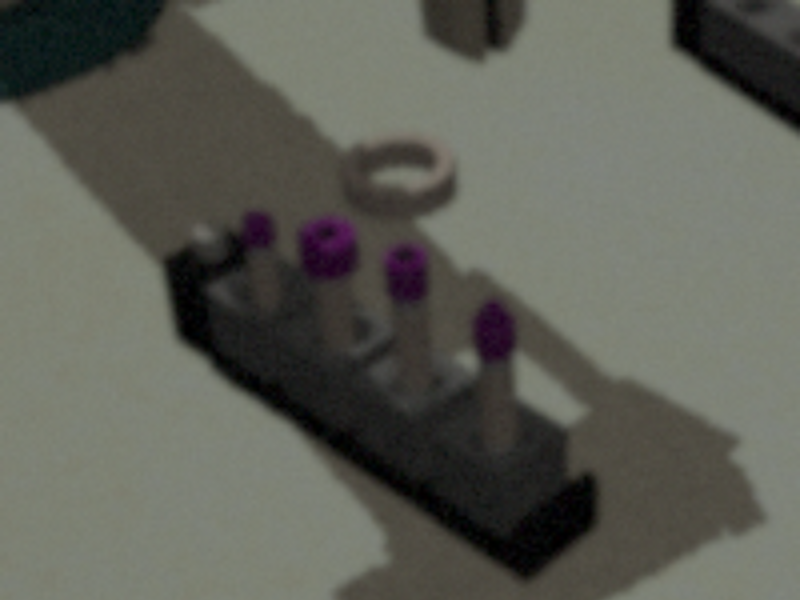

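Run:
```python
from h import *
s=robot.read_state(); p=np.array(s["tool_pos"]); Rm=np.array(s["eef_rot"])
for q in ([0,0,0],[7.5,10,0],[-7.5,10,0],[7.5,-10,0],[-7.5,-10,0],[0,0,-19]):
    print(q,(proj("scene",p+Rm@q)-[110,130])*4, proj("wrist",p+Rm@q,s))
for n,P in (("Ctop",[588,-144.4,115]),("Ccapbot",[588,-144.4,93]),("postold",[400,-131,64]),("Btop",[488,-137,103]),("ringcheck A",[538.4,-140.8,115])): print(n,(proj("scene",P)-[110,130])*4)
a=cv2.imread("pics/w3.png"); a1=cv2.imread("pics/scene0.png")
print(optics.get_calibration("wrist")["mount"])
im=optics.read_camera("wrist"); cv2.imwrite("pics/w4.png",np.vstack([cv2.resize(im[190:265,215:305,::-1],(630,525),interpolation=cv2.INTER_CUBIC)]))
```

```text
[0, 0, 0] [482.00485206 139.64884905] [257.13296482 211.88647951]
[7.5, 10, 0] [486.46062169 121.83784654] [269.84982952 202.83134203]
[-7.5, 10, 0] [515.71905398 135.77260556] [269.64671745 220.77227352]
[7.5, -10, 0] [448.09149969 143.54798959] [244.39595508 202.84215458]
[-7.5, -10, 0] [477.40161438 158.0493241 ] [244.64087879 220.78156166]
[0, 0, -19] [479.63819523  94.62629675] [257.07012077 220.44109452]
Ctop [493.83228496 303.27005819]
Ccapbot [496.09967566 347.08995673]
postold [210.20742196 229.70772086]
Btop [327.07920024 231.90518717]
ringcheck A [406.21497498 254.55464238]
[[-6.48486656e-04 -9.66949912e-01 -2.54965580e-01  7.03140646e+01]
 [ 9.99999569e-01 -4.57633928e-04 -8.07863123e-04  5.67478053e-01]
 [ 6.64482276e-04 -2.54965994e-01  9.66949792e-01 -2.04184344e+02]
 [ 0.00000000e+00  0.00000000e+00  0.00000000e+00  1.00000000e+00]]
```

View pics/w4.png

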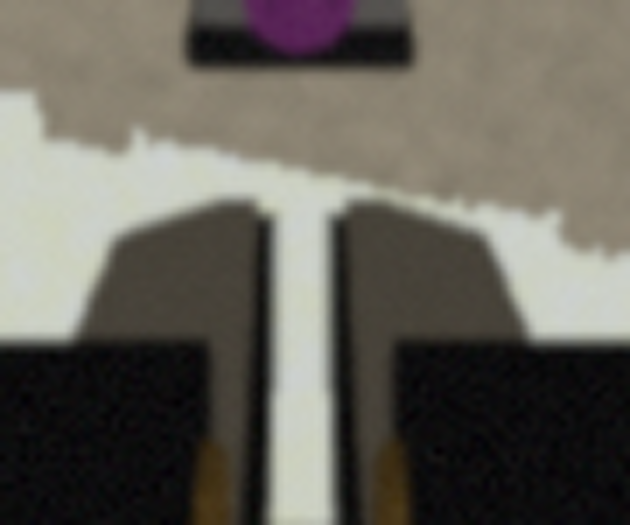

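Both the scene and wrist views put the real fingertips about 35 mm short of the reported TCP: scene row about 58 against a predicted 140, wrist row about 218.6. That means the grasp closed above the cap, on the nub, and tube C is still standing untouched. I'll go 35 mm lower than nominal and check.

```bash
python3 -m pendant '[[60,-1,0,0,0,0,0],[60,-1,0,0,0,0,0],[60,-1,0,10,0,0,0],[60,-1,0,25,0,0,0],[60,-1,0,45,0,0,0],[60,-1,0,65,0,0,0],[60,-1,0,80,0,0,0],[60,-1,0,90,0,0,0]]' 10;  python3 -m pendant '[[60,0,0,10,0,0,0],[60,0,0,20,0,0,0],[60,0,0,30,0,0,0],[60,0,0,38,0,0,0],[60,0,0,44,0,0,0],[60,0,0,50,0,0,0],[60,0,0,55,0,0,0],[60,0,0,55,0,0,0]]' 10; python3 -m pendant '[[40,0,0,0,0,0,0],[20,0,0,0,0,0,0],[8,0,0,0,0,0,0],[8,0,0,0,0,0,0],[8,0,0,0,0,0,0],[8,0,0,0,0,0,0],[8,0,0,0,0,0,0],[8,0,0,0,0,0,0]]' 10
python3 - <<'E'
from h import *
im=optics.read_camera("scene"); 
cv2.imwrite("pics/s3.png",cv2.resize(im[90:280,110:310,::-1],(600,570)))
E
```

```text
time: 8.35
tool_pos: [587.0, -144.4, 98.2]
eef_rot: [[-0.997, 0.072, -0.002], [0.072, 0.997, 0.001], [0.002, 0.0, -1.0]]
ft_force: [-0.4, -1.3, -0.0]
finger_gap: 0.638
time: 9.15
tool_pos: [587.3, -144.5, 44.8]
eef_rot: [[-0.997, 0.072, -0.001], [0.072, 0.997, 0.0], [0.001, 0.0, -1.0]]
ft_force: [0.4, 0.2, 0.9]
finger_gap: 0.646
time: 9.95
tool_pos: [587.6, -144.6, 45.5]
eef_rot: [[-0.997, 0.072, 0.0], [0.072, 0.997, -0.0], [-0.0, -0.0, -1.0]]
ft_force: [0.8, -0.1, -1.2]
finger_gap: 0.186
```

View pics/s3.png

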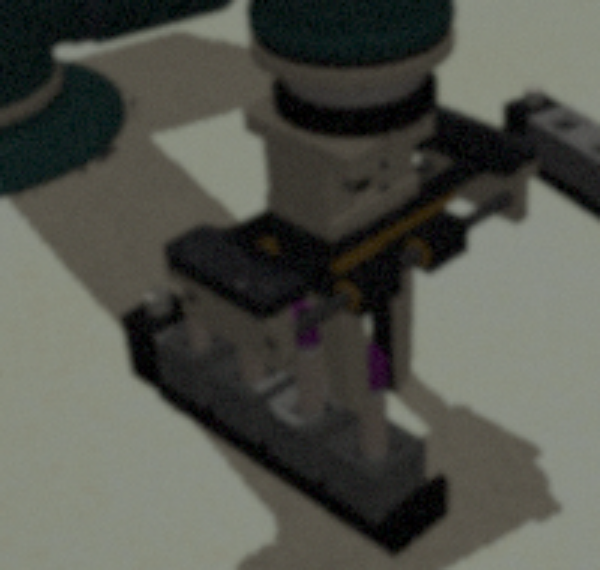

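The fingers closed at 0.186 (17.3 mm) on C's cap at (378,365), with the body clear of the neighbours. Now I'll lift it.

```bash
python3 -m pendant '[[8,0,0,-3,0,0,0],[8,0,0,-10,0,0,0],[8,0,0,-25,0,0,0],[8,0,0,-45,0,0,0],[8,0,0,-65,0,0,0],[8,0,0,-85,0,0,0],[8,0,0,-98,0,0,0],[8,0,0,-105,0,0,0]]'
python3 - <<'E'
from h import *
o=np.array([536,214.5]);a=np.radians(161.7)
P=o+75*np.array([np.cos(a),np.sin(a)]);print(P,go([*P,150],161.7))
E
```

```text
time: 10.8
tool_pos: [588.0, -144.8, 152.5]
eef_rot: [[-0.997, 0.072, 0.002], [0.072, 0.997, -0.001], [-0.002, -0.0, -1.0]]
ft_force: [0.3, 0.1, -0.7]
finger_gap: 0.189
[464.79308918 238.0494342 ] (array([150.6, 372.9,   2.1]), array([-1.000e-02,  1.200e-01,  1.415e+01]))
```

```bash
python3 -m pendant '[[8,6,15,0,0,0,1],[8,18,45,0,0,0,2],[8,32,80,0,0,0,4],[8,46,115,0,0,0,6],[8,60,150,0,0,0,8],[8,74,185,0,0,0,10],[8,88,220,0,0,0,12],[8,102,252,0,0,0,13.5]]'
python3 - <<'E'
from h import *
o=np.array([536,214.5]);a=np.radians(161.7)
P=o+75*np.array([np.cos(a),np.sin(a)]);print(P,go([*P,150],161.7))
E
```

```text
time: 11.6
tool_pos: [503.2, 115.5, 150.3]
eef_rot: [[-0.953, 0.304, -0.0], [0.304, 0.953, -0.0], [0.0, -0.0, -1.0]]
ft_force: [0.8, 0.1, 0.5]
finger_gap: 0.19
[464.79308918 238.0494342 ] (array([ 73.9, 105. ,   0.3]), array([-0.01, -0.02,  0.57]))
```

```bash
python3 -m pendant '[[8,20,30,0,0,0,0.5],[8,38,56,0,0,0,0.5],[8,54,78,0,0,0,0.5],[8,65,93,0,0,0,0.5],[8,70,99,0,0,0,0.5],[8,70,99,0,0,0,0.5],[8,70,99,0,0,0,0.5],[8,70,99,0,0,0,0.5]]'
python3 - <<'E'
from h import *
o=np.array([536,214.5]);a=np.radians(161.7)
P=o+75*np.array([np.cos(a),np.sin(a)]);print(P,go([*P,150],161.7))
s=robot.read_state()
im=optics.read_camera("wrist"); cv2.imwrite("pics/w5.png",cv2.resize(im[120:260,190:330,::-1],(600,600),interpolation=cv2.INTER_CUBIC))
p=np.array(s["tool_pos"]);Rm=np.array(s["eef_rot"])
print("proj tube bottom centre",(proj("wrist",p+Rm@[0,0,30],s)-[190,120])*600/140,"hole mouth",[((proj("wrist",[*(o+k*np.array([np.cos(a),np.sin(a)])),50],s)-[190,120])*600/140).round() for k in (75,25)])
E
```

```text
time: 12.4
tool_pos: [467.7, 228.9, 150.4]
eef_rot: [[-0.95, 0.312, -0.0], [0.312, 0.95, -0.0], [-0.0, -0.0, -1.0]]
ft_force: [-0.6, -0.3, -0.2]
finger_gap: 0.188
[464.79308918 238.0494342 ] (array([5.7, 7.8, 0.4]), array([-0.01,  0.  ,  0.1 ]))
proj tube bottom centre [287.89899826 347.59606794] hole mouth [array([318., 251.]), array([317., 427.])]
```

View pics/w5.png

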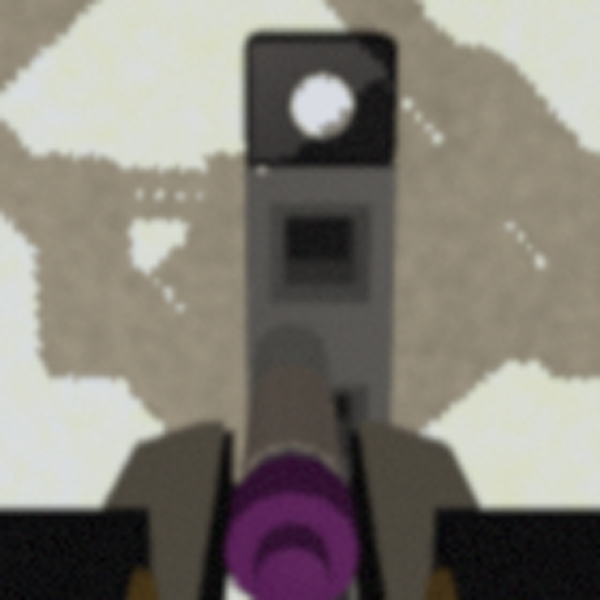

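The held tube's bottom shows at (288,335). The target mouth is at (320,252), against a predicted (318,251), so the rack model holds. I'll align, then lower.

```bash
python3 -m pendant '[[8,2,3,0,0,0,0],[8,5,7,0,0,0,0],[8,5.5,8,0,0,0,0],[8,5.5,8,10,0,0,0],[8,5.5,8,25,0,0,0],[8,5.5,8,38,0,0,0],[8,5.5,8,48,0,0,0],[8,5.5,8,52,0,0,0]]'
python3 - <<'E'
from h import *
o=np.array([536,214.5]);a=np.radians(161.7)
P=o+75*np.array([np.cos(a),np.sin(a)]);print(P,go([*P,46.5],161.7))
E
```

```text
time: 13.25
tool_pos: [464.1, 238.7, 96.6]
eef_rot: [[-0.95, 0.312, -0.002], [0.312, 0.95, -0.001], [0.002, -0.001, -1.0]]
ft_force: [-0.5, 0.9, -0.1]
finger_gap: 0.191
[464.79308918 238.0494342 ] (array([-0.9, -0.3, 50.1]), array([-0.08, -0.09,  0.15]))
```

```bash
python3 -m pendant '[[8,0,0,6,0,0,0],[8,0,0,13,0,0,0],[8,0,0,20,0,0,0],[8,0,0,27,0,0,0],[8,0,0,34,0,0,0],[8,0,0,41,0,0,0],[8,0,0,48,0,0,0],[8,0,0,50,0,0,0]]'; python3 -m pendant '[[20,0,0,0,0,0,0],[30,0,0,0,0,0,0],[40,0,0,0,0,0,0],[50,0,0,0,0,0,0],[60,0,0,0,0,0,0],[60,0,0,0,0,0,0],[60,0,0,0,0,0,0],[60,0,0,0,0,0,0]]';python3 -m pendant '[[60,0,0,-10,0,0,0],[60,0,0,-25,0,0,0],[60,0,0,-50,0,0,0],[60,0,0,-80,0,0,0],[60,0,0,-110,0,0,0],[60,0,0,-130,0,0,0],[60,0,0,-140,0,0,0],[60,0,0,-145,0,0,0]]'
python3 - <<'E'
from h import *
s=robot.read_state()
im=optics.read_camera("wrist"); cv2.imwrite("pics/w6.png",cv2.resize(im[80:260,170:350,::-1],(600,600),interpolation=cv2.INTER_CUBIC))
print(go([538.4,-140.8,150],175.7))
E
```

```text
time: 14.05
tool_pos: [464.4, 238.8, 47.5]
eef_rot: [[-0.95, 0.311, -0.001], [0.311, 0.95, -0.0], [0.001, -0.001, -1.0]]
ft_force: [-0.1, -0.2, 0.3]
finger_gap: 0.191
time: 14.85
tool_pos: [464.7, 239.0, 48.5]
eef_rot: [[-0.95, 0.311, 0.0], [0.311, 0.95, 0.0], [0.0, 0.0, -1.0]]
ft_force: [-0.5, -0.5, 0.6]
finger_gap: 0.642
time: 15.65
tool_pos: [464.9, 239.1, 194.9]
eef_rot: [[-0.95, 0.312, 0.001], [0.312, 0.95, 0.001], [-0.001, 0.001, -1.0]]
ft_force: [0.0, 0.5, 0.0]
finger_gap: 0.646
(array([-188.2, -338.1,   44.6]), array([  0.04,   0.06, -13.85]))
```

View pics/w6.png

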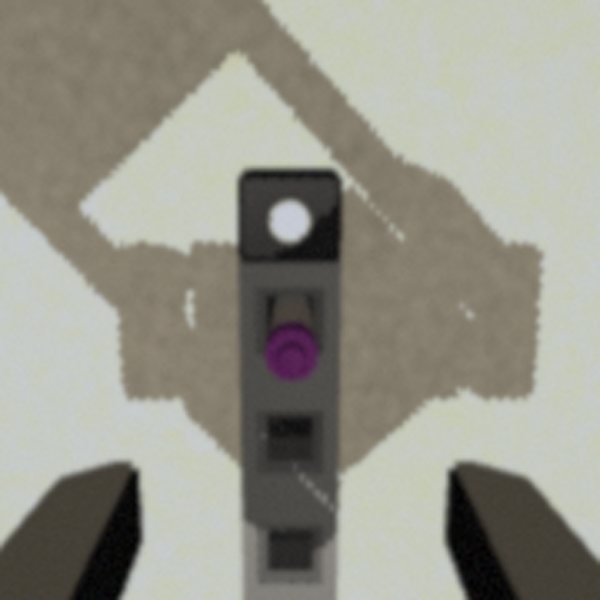

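C stands in the hole next to the post at (290,350). Tube A is next.

```bash
python3 -m pendant '[[60,-10,-20,0,0,0,-1],[60,-30,-55,0,0,0,-3],[60,-52,-95,0,0,0,-5],[60,-75,-135,0,0,0,-7],[60,-97,-175,0,0,0,-9],[60,-120,-215,0,0,0,-11],[60,-141,-253,0,0,0,-13],[60,-160,-288,0,0,0,-13.8]]';python3 -m pendant '[[60,-15,-28,0,0,0,0],[60,-22,-42,0,0,0,0],[60,-25,-47,0,0,0,0],[60,-25,-47,0,0,0,0],[60,-25,-47,0,0,0,0],[60,-25,-47,0,0,0,0],[60,-25,-47,0,0,0,0],[60,-25,-47,0,0,0,0]]'
python3 - <<'E'
from h import *
s=robot.read_state();print(go([538.4,-140.8,51],175.7))
im=optics.read_camera("wrist");hsv=cv2.cvtColor(im,cv2.COLOR_RGB2HSV); m=cv2.inRange(hsv,(135,60,30),(170,255,255))
n,l,st,ce=cv2.connectedComponentsWithStats(m)
for i in range(1,n):
    if st[i,4]>20: print(st[i],ce[i],back("wrist",ce[i],110,s))
E
```

```text
time: 16.5
tool_pos: [526.7, -86.6, 192.4]
eef_rot: [[-0.997, 0.075, -0.001], [0.075, 0.997, 0.0], [0.001, 0.0, -1.0]]
ft_force: [0.8, -0.5, 0.2]
finger_gap: 0.645
time: 17.3
tool_pos: [548.3, -132.8, 193.6]
eef_rot: [[-0.997, 0.075, 0.0], [0.075, 0.997, -0.0], [-0.0, -0.0, -1.0]]
ft_force: [-0.4, -0.2, -0.1]
finger_gap: 0.646
(array([  9.4,  -8.8, 142.6]), array([-0.  ,  0.02, -0.01]))
[243  76  15  15 180] [249.51111111  83.07777778] [ 442.24377329 -132.41512257  110.        ]
[237 118  25  26 464] [249.25862069 130.67672414] [ 488.11530839 -136.51771597  110.        ]
[241 169  17  20 236] [249.27118644 178.52542373] [ 538.47305139 -140.73225355  110.        ]
```

```bash
python3 -m pendant '[[60,5,-5,0,0,0,0],[60,9,-8.5,5,0,0,0],[60,9.4,-8.8,20,0,0,0],[60,9.4,-8.8,40,0,0,0],[60,9.4,-8.8,62,0,0,0],[60,9.4,-8.8,82,0,0,0],[60,9.4,-8.8,98,0,0,0],[60,9.4,-8.8,110,0,0,0]]';python3 -m pendant '[[60,0,0,9,0,0,0],[60,0,0,17,0,0,0],[60,0,0,25,0,0,0],[60,0,0,30,0,0,0],[60,0,0,32.5,0,0,0],[60,0,0,32.5,0,0,0],[60,0,0,32.5,0,0,0],[60,0,0,32.5,0,0,0]]'; python3 -m pendant '[[40,0,0,0,0,0,0],[20,0,0,0,0,0,0],[8,0,0,0,0,0,0],[8,0,0,0,0,0,0],[8,0,0,0,0,0,0],[8,0,0,0,0,0,0],[8,0,0,0,0,0,0],[8,0,0,0,0,0,0]]' 10; python3 -m pendant '[[8,0,0,-3,0,0,0],[8,0,0,-10,0,0,0],[8,0,0,-25,0,0,0],[8,0,0,-45,0,0,0],[8,0,0,-65,0,0,0],[8,0,0,-85,0,0,0],[8,0,0,-98,0,0,0],[8,0,0,-105,0,0,0]]'
python3 - <<'E'
from h import *
o=np.array([536,215.3]);a=np.radians(161.7)
P=o+25*np.array([np.cos(a),np.sin(a)]);print(P,go([*P,160],161.7))
E
```

```text
time: 18.15
tool_pos: [537.7, -141.3, 81.5]
eef_rot: [[-0.997, 0.076, -0.001], [0.076, 0.997, 0.0], [0.001, 0.0, -1.0]]
ft_force: [0.3, 0.6, -0.9]
finger_gap: 0.648
time: 18.95
tool_pos: [538.5, -141.4, 51.3]
eef_rot: [[-0.997, 0.076, 0.001], [0.076, 0.997, -0.0], [-0.001, -0.0, -1.0]]
ft_force: [-0.5, 0.3, -0.7]
finger_gap: 0.645
time: 19.75
tool_pos: [538.3, -141.4, 51.0]
eef_rot: [[-0.997, 0.076, 0.0], [0.076, 0.997, -0.0], [-0.0, -0.0, -1.0]]
ft_force: [0.4, -0.9, 0.3]
finger_gap: 0.186
time: 20.55
tool_pos: [538.7, -141.5, 158.0]
eef_rot: [[-0.997, 0.076, 0.002], [0.076, 0.997, -0.001], [-0.002, -0.0, -1.0]]
ft_force: [-0.5, 1.1, -0.2]
finger_gap: 0.192
[512.26436306 223.1498114 ] (array([ 54.1, 361.6,  -2.3]), array([-1.000e-02,  1.200e-01,  1.395e+01]))
```

```bash
python3 -m pendant '[[8,2,15,0,0,0,1],[8,7,45,0,0,0,2],[8,12,80,0,0,0,4],[8,17,115,0,0,0,6],[8,22,150,0,0,0,8],[8,28,185,0,0,0,10],[8,33,220,0,0,0,12],[8,38,252,0,0,0,13.9]]';python3 -m pendant '[[8,15,28,0,0,0,0],[8,25,48,0,0,0,0],[8,33,65,0,0,0,0],[8,40,80,0,0,0,0],[8,42,85,0,0,0,0],[8,42,85,0,0,0,0],[8,42,85,0,0,0,0],[8,42,85,0,0,0,0]]'
python3 - <<'E'
from h import *
o=np.array([536,215.3]);a=np.radians(161.7)
P=o+25*np.array([np.cos(a),np.sin(a)]);print(P,go([*P,53],161.7))
E
```

```text
time: 21.35
tool_pos: [519.0, 114.4, 155.8]
eef_rot: [[-0.949, 0.314, -0.0], [0.314, 0.949, -0.0], [0.0, -0.0, -1.0]]
ft_force: [0.7, -0.4, 1.0]
finger_gap: 0.189
time: 22.15
tool_pos: [506.5, 206.0, 155.9]
eef_rot: [[-0.949, 0.314, 0.0], [0.314, 0.949, -0.0], [-0.0, -0.0, -1.0]]
ft_force: [-0.1, 1.2, -0.3]
finger_gap: 0.186
[512.26436306 223.1498114 ] (array([-1.000e-01,  1.810e+01,  1.029e+02]), array([-0.01,  0.  ,  0.01]))
```

```bash
python3 -m pendant '[[8,0,6,0,0,0,0],[8,0,14,0,0,0,0],[8,0,18,0,0,0,0],[8,0,18,5,0,0,0],[8,0,18,15,0,0,0],[8,0,18,30,0,0,0],[8,0,18,44,0,0,0],[8,0,18,52,0,0,0]]'; python3 -m pendant '[[8,0,0,6,0,0,0],[8,0,0,13,0,0,0],[8,0,0,20,0,0,0],[8,0,0,27,0,0,0],[8,0,0,34,0,0,0],[8,0,0,41,0,0,0],[8,0,0,48,0,0,0],[8,0,0,51,0,0,0]]'; python3 -m pendant '[[20,0,0,0,0,0,0],[30,0,0,0,0,0,0],[40,0,0,0,0,0,0],[50,0,0,0,0,0,0],[60,0,0,0,0,0,0],[60,0,0,0,0,0,0],[60,0,0,0,0,0,0],[60,0,0,0,0,0,0]]';python3 -m pendant '[[60,0,0,-10,0,0,0],[60,0,0,-25,0,0,0],[60,0,0,-50,0,0,0],[60,0,0,-80,0,0,0],[60,0,0,-110,0,0,0],[60,0,0,-130,0,0,0],[60,0,0,-140,0,0,0],[60,0,0,-145,0,0,0]]'
cat > cap.py <<'E'
from h import *
import sys
def caps(z):
    s=robot.read_state(); im=optics.read_camera("wrist");hsv=cv2.cvtColor(im,cv2.COLOR_RGB2HSV); m=cv2.inRange(hsv,(135,60,30),(170,255,255))
    n,l,st,ce=cv2.connectedComponentsWithStats(m)
    for i in range(1,n):
        if st[i,4]>20: print(st[i],back("wrist",ce[i],z,s).round(1))
    return im
E
python3 - <<'E'
from cap import *
caps(110)
print(go([488.2,-136.8,150],175.7))
E
```

```text
time: 22.95
tool_pos: [511.2, 223.4, 101.6]
eef_rot: [[-0.95, 0.313, -0.002], [0.313, 0.95, -0.001], [0.002, -0.001, -1.0]]
ft_force: [-0.1, 0.3, -0.1]
finger_gap: 0.191
time: 23.75
tool_pos: [511.6, 223.7, 52.0]
eef_rot: [[-0.95, 0.313, -0.001], [0.313, 0.95, -0.0], [0.001, -0.001, -1.0]]
ft_force: [1.2, 0.8, -0.2]
finger_gap: 0.191
time: 24.55
tool_pos: [511.9, 223.8, 53.0]
eef_rot: [[-0.95, 0.313, 0.0], [0.313, 0.95, 0.0], [-0.0, 0.0, -1.0]]
ft_force: [0.3, -0.3, -0.7]
finger_gap: 0.647
time: 25.35
tool_pos: [512.2, 223.9, 199.5]
eef_rot: [[-0.95, 0.313, 0.002], [0.313, 0.95, 0.001], [-0.001, 0.001, -1.0]]
ft_force: [0.4, -0.6, -1.2]
finger_gap: 0.646
[248 131  18  18 254] [464.3 239.1 110. ]
[249 176  17  19 219] [511.2 224.3 110. ]
(array([ -90.2, -350. ,   49.1]), array([  0.03,   0.06, -13.95]))
```

```bash
python3 -m pendant '[[60,-5,-20,0,0,0,-1],[60,-15,-58,0,0,0,-3],[60,-26,-100,0,0,0,-5],[60,-37,-142,0,0,0,-7],[60,-48,-185,0,0,0,-9],[60,-59,-228,0,0,0,-11],[60,-69,-268,0,0,0,-13],[60,-78,-303,0,0,0,-13.9]]';python3 -m pendant '[[60,-8,-28,0,0,0,0],[60,-11,-43,0,0,0,0],[60,-12,-47,0,0,0,0],[60,-12,-47,0,0,0,0],[60,-12,-47,0,0,0,0],[60,-12,-47,0,0,0,0],[60,-12,-47,0,0,0,0],[60,-12,-47,0,0,0,0]]'
python3 - <<'E'
from cap import *
print(go([488.2,-136.8,42],175.7)); caps(97)
E
```

```text
time: 26.2
tool_pos: [490.3, -90.3, 196.9]
eef_rot: [[-0.997, 0.075, -0.001], [0.075, 0.997, 0.0], [0.001, 0.0, -1.0]]
ft_force: [0.3, 0.4, -0.2]
finger_gap: 0.645
time: 27.0
tool_pos: [499.6, -135.7, 198.1]
eef_rot: [[-0.997, 0.075, 0.0], [0.075, 0.997, -0.0], [-0.0, -0.0, -1.0]]
ft_force: [-1.1, -0.4, -0.2]
finger_gap: 0.647
(array([ 11.3,  -1.9, 156. ]), array([-0.  ,  0.01, -0.01]))
[249 122  14  14 155] [ 438.3 -133.2   97. ]
[244 162  24  26 436] [ 489.1 -137.    97. ]
```

```bash
python3 -m pendant '[[60,5,-1,0,0,0,0],[60,10,-2,5,0,0,0],[60,11,-2,20,0,0,0],[60,11,-2,45,0,0,0],[60,11,-2,70,0,0,0],[60,11,-2,92,0,0,0],[60,11,-2,108,0,0,0],[60,11,-2,118,0,0,0]]';python3 -m pendant '[[60,0,0,9,0,0,0],[60,0,0,18,0,0,0],[60,0,0,26,0,0,0],[60,0,0,33,0,0,0],[60,0,0,37,0,0,0],[60,0,0,38,0,0,0],[60,0,0,38,0,0,0],[60,0,0,38,0,0,0]]'; python3 -m pendant '[[40,0,0,0,0,0,0],[20,0,0,0,0,0,0],[15,0,0,0,0,0,0],[15,0,0,0,0,0,0],[15,0,0,0,0,0,0],[15,0,0,0,0,0,0],[15,0,0,0,0,0,0],[15,0,0,0,0,0,0]]' 10; python3 -m pendant '[[15,0,0,-3,0,0,0],[15,0,0,-10,0,0,0],[15,0,0,-25,0,0,0],[15,0,0,-45,0,0,0],[15,0,0,-65,0,0,0],[15,0,0,-85,0,0,0],[15,0,0,-98,0,0,0],[15,0,0,-105,0,0,0]]'
python3 - <<'E'
from h import *
o=np.array([536,215.3]);a=np.radians(161.7)
P=o-25*np.array([np.cos(a),np.sin(a)]);print(P,go([*P,150],161.7))
E
```

```text
time: 27.85
tool_pos: [487.7, -137.2, 78.0]
eef_rot: [[-0.997, 0.076, -0.002], [0.076, 0.997, 0.001], [0.002, 0.0, -1.0]]
ft_force: [-0.1, -0.2, 0.3]
finger_gap: 0.647
time: 28.65
tool_pos: [488.6, -137.4, 42.3]
eef_rot: [[-0.997, 0.076, 0.0], [0.076, 0.997, -0.0], [-0.0, -0.0, -1.0]]
ft_force: [-1.0, -0.2, -0.1]
finger_gap: 0.649
time: 29.45
tool_pos: [488.4, -137.3, 42.0]
eef_rot: [[-0.997, 0.076, 0.0], [0.076, 0.997, -0.0], [-0.0, -0.0, -1.0]]
ft_force: [0.2, -0.1, 0.7]
finger_gap: 0.28
time: 30.25
tool_pos: [488.8, -137.5, 148.9]
eef_rot: [[-0.997, 0.076, 0.002], [0.076, 0.997, -0.001], [-0.002, -0.001, -1.0]]
ft_force: [-0.1, -0.6, -0.7]
finger_gap: 0.277
[559.73563694 207.4501886 ] (array([-44.6, 349.3,  -1.2]), array([-0.02,  0.11, 13.95]))
```

```bash
python3 -m pendant '[[15,-2,15,0,0,0,1],[15,-6,45,0,0,0,2],[15,-11,80,0,0,0,4],[15,-16,115,0,0,0,6],[15,-21,150,0,0,0,8],[15,-25,185,0,0,0,10],[15,-29,220,0,0,0,12],[15,-33,252,0,0,0,13.9]]';python3 -m pendant '[[15,5,28,0,0,0,0],[15,8,48,0,0,0,0],[15,10,65,0,0,0,0],[15,12,80,0,0,0,0],[15,13,87,0,0,0,0],[15,13,91,0,0,0,0],[15,13,91,0,0,0,0],[15,13,91,0,0,0,0]]'
python3 - <<'E'
from h import *
o=np.array([536,215.3]);a=np.radians(161.7)
P=o-25*np.array([np.cos(a),np.sin(a)]);print(P,go([*P,43],161.7))
E
```

```text
time: 31.05
tool_pos: [540.3, 113.0, 146.7]
eef_rot: [[-0.949, 0.314, -0.001], [0.314, 0.949, -0.0], [0.001, -0.0, -1.0]]
ft_force: [-0.5, 0.1, 0.3]
finger_gap: 0.273
time: 31.85
tool_pos: [556.6, 201.4, 147.0]
eef_rot: [[-0.95, 0.314, 0.0], [0.314, 0.95, -0.0], [-0.0, -0.0, -1.0]]
ft_force: [0.9, 0.8, 0.4]
finger_gap: 0.276
[559.73563694 207.4501886 ] (array([ -1.1,   6.8, 104. ]), array([-0.01,  0.  ,  0.02]))
```

```bash
python3 -m pendant '[[15,-1,4,0,0,0,0],[15,-1,7,0,0,0,0],[15,-1,7,0,0,0,0],[15,-1,7,5,0,0,0],[15,-1,7,15,0,0,0],[15,-1,7,30,0,0,0],[15,-1,7,44,0,0,0],[15,-1,7,52,0,0,0]]'; python3 -m pendant '[[15,0,0,6,0,0,0],[15,0,0,13,0,0,0],[15,0,0,20,0,0,0],[15,0,0,27,0,0,0],[15,0,0,34,0,0,0],[15,0,0,41,0,0,0],[15,0,0,48,0,0,0],[15,0,0,52,0,0,0]]'; python3 -m pendant '[[25,0,0,0,0,0,0],[35,0,0,0,0,0,0],[45,0,0,0,0,0,0],[55,0,0,0,0,0,0],[60,0,0,0,0,0,0],[60,0,0,0,0,0,0],[60,0,0,0,0,0,0],[60,0,0,0,0,0,0]]';python3 -m pendant '[[60,0,0,-10,0,0,0],[60,0,0,-25,0,0,0],[60,0,0,-50,0,0,0],[60,0,0,-80,0,0,0],[60,0,0,-110,0,0,0],[60,0,0,-130,0,0,0],[60,0,0,-145,0,0,0],[60,0,0,-155,0,0,0]]'
python3 - <<'E'
from cap import *
caps(105)
print(go([439,-133,150],175.7))
E
```

```text
time: 32.65
tool_pos: [558.9, 208.0, 92.5]
eef_rot: [[-0.95, 0.313, -0.002], [0.313, 0.95, -0.001], [0.002, -0.001, -1.0]]
ft_force: [0.3, -0.4, -0.1]
finger_gap: 0.274
time: 33.45
tool_pos: [559.5, 208.2, 42.1]
eef_rot: [[-0.95, 0.313, -0.001], [0.313, 0.95, -0.0], [0.0, -0.0, -1.0]]
ft_force: [1.1, -0.5, -0.6]
finger_gap: 0.271
time: 34.25
tool_pos: [559.7, 208.3, 43.0]
eef_rot: [[-0.95, 0.313, 0.0], [0.313, 0.95, -0.0], [-0.0, -0.0, -1.0]]
ft_force: [-0.1, -0.1, 0.4]
finger_gap: 0.648
time: 35.05
tool_pos: [559.9, 208.3, 200.0]
eef_rot: [[-0.95, 0.313, 0.002], [0.313, 0.95, 0.0], [-0.001, 0.001, -1.0]]
ft_force: [0.0, -0.4, 0.4]
finger_gap: 0.643
[248  82  18  19 280] [465.1 238.6 105. ]
[249 130  18  19 228] [511.7 224.2 105. ]
[246 171  23  25 412] [558.  209.1 105. ]
(array([   8.2, -362.2,   50.3]), array([  0.07,   0.13, -13.95]))
```

```bash
python3 -m pendant '[[60,1,-20,0,0,0,-1],[60,2,-58,0,0,0,-3],[60,3,-100,0,0,0,-5],[60,4,-142,0,0,0,-7],[60,5,-185,0,0,0,-9],[60,6,-228,0,0,0,-11],[60,7,-268,0,0,0,-13],[60,7,-305,0,0,0,-13.9]]';python3 -m pendant '[[60,0,-28,0,0,0,0],[60,0,-46,0,0,0,0],[60,0,-54,0,0,0,0],[60,0,-55,0,0,0,0],[60,0,-55,0,0,0,0],[60,0,-55,0,0,0,0],[60,0,-55,0,0,0,0],[60,0,-55,0,0,0,0]]'
python3 - <<'E'
from cap import *
print(go([439.5,-133,29],175.7)); caps(86)
E
```

```text
time: 35.9
tool_pos: [456.4, -80.6, 197.4]
eef_rot: [[-0.997, 0.075, -0.001], [0.075, 0.997, 0.0], [0.001, 0.0, -1.0]]
ft_force: [0.7, -0.0, 0.0]
finger_gap: 0.649
time: 36.7
tool_pos: [453.5, -133.6, 197.9]
eef_rot: [[-0.997, 0.075, 0.0], [0.075, 0.997, 0.0], [-0.0, 0.0, -1.0]]
ft_force: [-0.2, 0.3, 0.3]
finger_gap: 0.648
(array([ 14. ,  -0.5, 168.9]), array([ 0.,  0., -0.]))
[251 162  13  14 145] [ 438.  -133.1   86. ]
```

```bash
python3 -m pendant '[[60,7,0,0,0,0,0],[60,14,0,5,0,0,0],[60,15,0,20,0,0,0],[60,15,0,45,0,0,0],[60,15,0,70,0,0,0],[60,15,0,95,0,0,0],[60,15,0,115,0,0,0],[60,15,0,128,0,0,0]]';python3 -m pendant '[[60,0,0,9,0,0,0],[60,0,0,18,0,0,0],[60,0,0,26,0,0,0],[60,0,0,34,0,0,0],[60,0,0,39,0,0,0],[60,0,0,41,0,0,0],[60,0,0,41,0,0,0],[60,0,0,41,0,0,0]]'; python3 -m pendant '[[40,0,0,0,0,0,0],[20,0,0,0,0,0,0],[8,0,0,0,0,0,0],[8,0,0,0,0,0,0],[8,0,0,0,0,0,0],[8,0,0,0,0,0,0],[8,0,0,0,0,0,0],[8,0,0,0,0,0,0]]' 10; python3 -m pendant '[[8,0,0,-3,0,0,0],[8,0,0,-10,0,0,0],[8,0,0,-25,0,0,0],[8,0,0,-45,0,0,0],[8,0,0,-65,0,0,0],[8,0,0,-85,0,0,0],[8,0,0,-98,0,0,0],[8,0,0,-105,0,0,0]]'
python3 - <<'E'
from h import *
o=np.array([536,215.3]);a=np.radians(161.7)
P=o-75*np.array([np.cos(a),np.sin(a)]);print(P,go([*P,140],161.7))
E
```

```text
time: 37.55
tool_pos: [437.4, -132.6, 67.4]
eef_rot: [[-0.997, 0.076, -0.002], [0.076, 0.997, 0.001], [0.002, 0.001, -1.0]]
ft_force: [-0.4, -0.2, 0.5]
finger_gap: 0.642
time: 38.35
tool_pos: [438.6, -133.0, 29.3]
eef_rot: [[-0.997, 0.076, 0.0], [0.076, 0.997, -0.0], [-0.0, -0.0, -1.0]]
ft_force: [0.1, 0.5, 0.4]
finger_gap: 0.646
time: 39.15
tool_pos: [438.4, -132.9, 28.9]
eef_rot: [[-0.997, 0.076, -0.0], [0.076, 0.997, -0.0], [-0.0, -0.0, -1.0]]
ft_force: [-0.6, -0.3, -0.6]
finger_gap: 0.155
time: 39.95
tool_pos: [438.8, -133.1, 135.8]
eef_rot: [[-0.997, 0.076, 0.002], [0.076, 0.997, -0.001], [-0.002, -0.001, -1.0]]
ft_force: [-1.1, -0.7, -1.1]
finger_gap: 0.151
[607.20691082 191.7505658 ] (array([-143.3,  336.6,   -4.1]), array([-0.02,  0.11, 13.95]))
```

```bash
python3 -m pendant '[[8,-6,15,0,0,0,1],[8,-19,45,0,0,0,2],[8,-34,80,0,0,0,4],[8,-49,115,0,0,0,6],[8,-64,150,0,0,0,8],[8,-79,185,0,0,0,10],[8,-94,220,0,0,0,12],[8,-107,252,0,0,0,13.9]]';python3 -m pendant '[[8,-5,28,0,0,0,0],[8,-9,48,0,0,0,0],[8,-12,65,0,0,0,0],[8,-14,78,0,0,0,0],[8,-14,85,0,0,0,0],[8,-14,90,0,0,0,0],[8,-14,90,0,0,0,0],[8,-14,90,0,0,0,0]]'
python3 - <<'E'
from h import *
o=np.array([536,215.3]);a=np.radians(161.7)
P=o-75*np.array([np.cos(a),np.sin(a)]);print(P,go([*P,30],161.7))
E
```

```text
time: 40.75
tool_pos: [564.6, 112.0, 133.5]
eef_rot: [[-0.949, 0.314, -0.001], [0.314, 0.949, -0.0], [0.001, -0.0, -1.0]]
ft_force: [0.1, -0.7, 1.1]
finger_gap: 0.158
time: 41.55
tool_pos: [605.6, 190.9, 134.1]
eef_rot: [[-0.95, 0.313, 0.0], [0.313, 0.95, -0.0], [-0.0, -0.0, -1.0]]
ft_force: [1.0, -0.5, 0.6]
finger_gap: 0.154
[607.20691082 191.7505658 ] (array([ -1.3,   1.3, 104.1]), array([-0.  ,  0.01,  0.03]))
```

```bash
python3 -m pendant '[[8,-1,1,0,0,0,0],[8,-1.3,1.3,0,0,0,0],[8,-1.3,1.3,0,0,0,0],[8,-1.3,1.3,5,0,0,0],[8,-1.3,1.3,15,0,0,0],[8,-1.3,1.3,30,0,0,0],[8,-1.3,1.3,44,0,0,0],[8,-1.3,1.3,52,0,0,0]]'; python3 -m pendant '[[8,0,0,6,0,0,0],[8,0,0,13,0,0,0],[8,0,0,20,0,0,0],[8,0,0,27,0,0,0],[8,0,0,34,0,0,0],[8,0,0,41,0,0,0],[8,0,0,48,0,0,0],[8,0,0,51,0,0,0]]'; python3 -m pendant '[[20,0,0,0,0,0,0],[30,0,0,0,0,0,0],[40,0,0,0,0,0,0],[50,0,0,0,0,0,0],[60,0,0,0,0,0,0],[60,0,0,0,0,0,0],[60,0,0,0,0,0,0],[60,0,0,0,0,0,0]]';python3 -m pendant '[[60,0,0,-10,0,0,0],[60,0,0,-25,0,0,0],[60,0,0,-50,0,0,0],[60,0,0,-80,0,0,0],[60,0,0,-110,0,0,0],[60,0,0,-130,0,0,0],[60,0,0,-145,0,0,0],[60,0,0,-155,0,0,0]]'
python3 - <<'E'
from cap import *
im=caps(105); t=optics.read_camera("scene")
a=cv2.resize(im[50:250,170:340],(400,470)); b=cv2.resize(t[70:200,250:380],(400,400)); b=cv2.copyMakeBorder(b,0,70,0,0,cv2.BORDER_CONSTANT)
cv2.imwrite("pics/end.png",np.hstack([a,b])[:,:,::-1])
E
```

```text
time: 42.35
tool_pos: [606.5, 192.0, 79.4]
eef_rot: [[-0.95, 0.313, -0.002], [0.313, 0.95, -0.001], [0.002, -0.001, -1.0]]
ft_force: [-0.1, 0.1, 0.2]
finger_gap: 0.156
time: 43.15
tool_pos: [607.1, 192.1, 30.0]
eef_rot: [[-0.95, 0.313, -0.001], [0.313, 0.95, -0.0], [0.001, -0.0, -1.0]]
ft_force: [0.7, -0.3, -0.0]
finger_gap: 0.151
time: 43.95
tool_pos: [607.4, 192.2, 31.0]
eef_rot: [[-0.95, 0.313, 0.0], [0.313, 0.95, 0.0], [-0.0, 0.0, -1.0]]
ft_force: [-0.1, -0.6, 0.5]
finger_gap: 0.642
time: 44.75
tool_pos: [607.6, 192.2, 188.0]
eef_rot: [[-0.95, 0.313, 0.002], [0.313, 0.95, 0.0], [-0.001, 0.001, -1.0]]
ft_force: [-0.4, 0.9, 0.2]
finger_gap: 0.644
[248  21  19  26 402] [465.1 238.9 105. ]
[248  77  20  22 282] [511.1 224.1 105. ]
[246 127  25  26 475] [559.6 208.7 105. ]
[251 175  13  15 151] [602.3 193.6 105. ]
```

View pics/end.png

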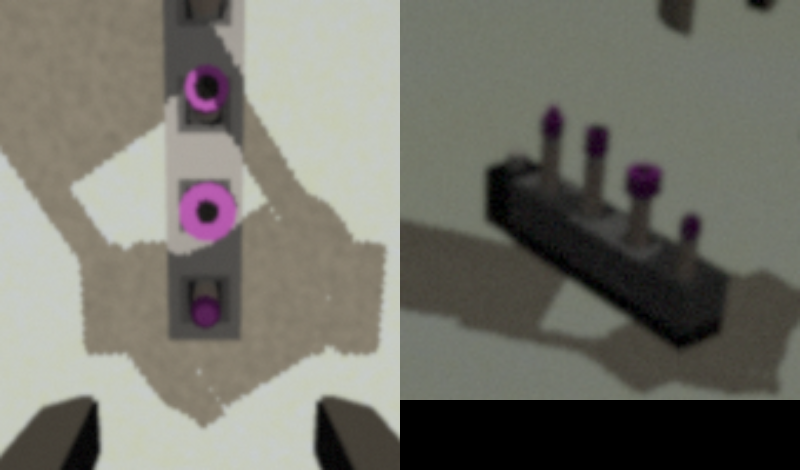

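The final view shows all four standing upright in the receiving rack. From the post (scene half) they are C (552,122), A (597,140), B (643,182) and D (690,228).

```bash
python3 -c "
from workcell import robot
print(robot.finish_job())"
```

```text
the job is handed in; nothing more can be done
None
```

All four tubes are in the receiving rack in reverse order: counted from its post, C, A, B, D (the delivery rack had D, B, A, C). I handed the job in at about 45 s; no verdict was reported.

- **Final checks:** The last wrist and scene pictures show all four tubes upright, released and in the right holes, with the gripper well clear. Cap positions for A, B and C were within about 1–2 mm of the planned holes. D read about 5 mm short along the row, because the check assumed a cap height above its own. I did not measure how deep each tube sits; I lowered each to within about 2–3 mm of its grasp height, so it should be on or very near the floor.
- **One disagreement:** The gripper's real fingertips lie about 35 mm behind the reported TCP. My first grasp on C therefore closed too high and slipped off its nub without disturbing the tube. I corrected the height for every later grasp, and each one then closed on the cap's width.

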